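# Snug the sunken trim valve of a detector gas module

### The job

On the white gas module, slide the steel shutter fully back from the well, then turn the small sunken knob clockwise until you feel its valve close on the seat, and leave it just finger tight: snug, but not forced. Let go, slide the shutter fully shut over the well again, and leave the other things on the bench where they are. Do not lean on the module.

Things in the scene. Friction and masses are not known exactly. Their poses are not given: they have to be found in the camera images.
- module: White gas control box, 180 (x) by 280 (y) by 90 mm high, fixed at varying place and yaw. Origin: centre of its underside; x points to its rear (brass fittings), y to the end with the round pressure gauge (54 mm across, 13 mm high, at x -20, y 107, for looks only), z up. A well is sunk in its flat top at x -10, y -60 (point well_rim).
- well_rim (a point): Centre of the mouth of the round well, level with the module's top face, axes as the module's. The well is 70 mm across and 36 mm deep with a hard wall; the knob stands on its axis, with 25 mm between knob and wall all round. On the floor under the knob lies a brass nut, 22 mm wide and 4 mm high.
- knob_top (a point): Centre of the top of the knob: round, black, finely fluted, 20 mm across, 23 mm tall, upright; its top is 6 mm, its underside 29 mm below the well's mouth. Clockwise from above closes. Starts 0.95 to 2.2 rad open and turns at about 0.05 N m until it meets its soft seat. The white line on top (point x) does not tell where the seat is: the valve is fitted at any angle.
- seat (a joint): Squeeze of the valve's soft seat, rad: 0 while the valve is at all open; grows when the knob is tightened on the seat, whose torque starts at 0.07 N m and rises 2 N m per rad (0.13 N m at 0.03, 0.32 at 0.125). Finger tight is 0.15 to 0.30 N m; more crushes the seat. Let go, the knob springs back a little, to about 0.035, and stays; opened again it reads 0.
- shutter (a joint): Slide of the steel shutter, m: 0 fully shut over the well, 0.086 fully back at its stop, towards the module's +y. Starts between 0 and 0.02. It slides with about 1.5 N and stays where it is left.
- shutter_rib (a point): Centre of the top of the black rib on the shutter: 44 mm long along the module's x, 10 mm thick along its y (the sliding direction), 18 mm tall on the 3 mm steel plate (86 by 84 mm), whose upper face is 4.5 mm above the module's top. Axes as the module's. Guide rails, 6 mm wide and high, run along y 46 mm to either side.
- vial_rack: Grey rack of small amber vials, 75 by 115 mm, 41 mm high, standing loose beside the gauge end of the module; origin at the centre of its underside. To be left alone.
- ferrule_jar: Small jar, 48 mm across and 55 mm high, loose, beside the well end of the module; origin at the centre of its underside. To be left alone.
- septa_can: Small can, 60 mm across and 42 mm high, loose, beside the well end of the module; origin at the centre of its underside. To be left alone.
- wrench: Steel wrench, 150 mm long, lying loose behind the module. To be left alone.

How it is judged:
By the outcome, as a careful person would: the job done as asked, in the order asked, and still so for the second after the job is handed in, with the robot touching nothing.
It also fails if it takes over 72 s, if anything falls off the work surface, if the arm or the gripper's body presses on something with over 40 N, if the wrist force passes 120 N, or if a joint passes its speed limit or range.

### The arm

A 6-joint arm with a two-finger parallel gripper is mounted at the origin on the work surface. World frame = base frame: x ahead of the robot, y to its left, z up, the work surface at z = 0. Lengths are in mm, angles in rad, forces in N, time in s.
With the tool pointing down it reaches from about 300 to 775 mm from the base axis. Payload 14.6 kg.
Tool frame: the origin (TCP) lies on the centre line of the jaws, within the pads' length; the fingertips stand 8 mm ahead of it and the grasp point (between the pads) lies 11 mm behind it; z points along the fingers, y is the direction in which the jaws open and shut (so a half turn about z gives the same grasp; the last joint's range is limited). The gripper opens to 94 mm and grips with 3 to 60 N. Pads are 16 mm wide; open, the fingers measure 119 mm over their backs; the gripper's body (75 mm by 177 mm) begins 78 mm behind the grasp point.
Start: joints at [-1.261, 0.3, 1.521, -0, 1.321, -0.067], TCP at [202.363, -511.408, 213.446] pointing down, gripper open.
Joint ranges: [-3.03, 3.03], [-0.79, 2.21], [0.23, 2.52], [-1.04, 4.18], [0, 3.07], [-2.55, 2.55]. Speed limits (rad/s): [2.22, 2.22, 2.57, 3.14, 3.14, 3.14].

### API

Orientations are given as [roll, pitch, yaw] about the fixed x, y, z axes, in that order (R = Rz(yaw) Ry(pitch) Rx(roll)).
In Python, from cell import read_state, cams, manip gives the robot as it stands.
- The arm moves only by the shell command python3 -m handwheel 'ROWS' [OPENING] [FORCE]. ROWS is JSON, a list of rows, each a list of 4 numbers: the shift along the tool's x, y, z in m, then the turn about the tool's z in degrees. In form: [[dx, dy, dz, turn], ...]. A call has 1 to 5 rows; each row is the pose to reach, as a shift and turn from the pose measured when the call began, along the tool's axes at that moment; what a row does not reach only later rows make up. A row lasts 1/8 s, in which the tool goes at most 62.5 mm and 10.7 degrees, less where a joint would pass 70% of its speed; a pose out of reach is approached as far as the arm can. A call with a gripper value outside its range is refused whole. OPENING is the closure, from 0 (fully open) to 1 (shut), set as the call begins (- or left out, the last holds). The fingers move at their own pace and stop on an object; FORCE is the grip in N (left out, the last holds). Time passes only in rows, so rows that repeat a pose let the fingers close. It gives the time, the measured TCP pose, the force and the opening at its end, in the units of the state.
- read_state(): the state, without advancing time (a new reading comes with each control period).
- cams.camera(name): name is "scene" or "top"; returns the picture (384x512x3 uint8, red, green, blue); there is no depth.
- cams.get_calibration(name): a dict with "vertical_fov" (degrees; the focal length in pixels is half the picture's height over the tangent of half this angle, whatever the lens; pixels are square), "cx", "cy" (the principal point, pixels), "R" (3x3) and "t" (3): a world point X has camera coordinates R X + t. Camera axes: x right, y down, z forward; pixel columns grow to the right and rows downward; lengths in mm; the calibration is good to about 2 mm. A picture is of the moment at which its call begins. get_calibration takes no time and is no camera call.
- manip.sign_off(): hands the job in, once; it reports no verdict.
The state is a dict: "clock": time; "joints": joint angles; "qd": joint speeds; "effort": joint torques, N m; "eef_pos": TCP position; "eef_rot": TCP orientation; "wrist_force": force on the tool from outside, world axes, zero at the start; "moment": the same for the moment, N m; "finger_gap": finger opening in mm.
Only numpy, scipy, OpenCV 4.12 (cv2) and the standard library are available. Lean on these libraries where they do the work, as an engineer would, in place of code of your own. Each camera call takes 0.05 s, during which the arm holds its last target. There are 200 camera calls.

## Working session

There is one attempt and no reset: what is moved stays moved. The work goes in short steps, Python scripts to look and compute and a shell command to move; the robot and the scene stay as the last step left them, time stands still between calls to the robot, and variables do not carry over. Pictures are saved under pics/ and viewed, about 8 in all and at most 12, crops included, and the job is handed in when it is done.

```bash
mkdir -p pics; ls; python3 - <<'E'
from cell import read_state,cams
import cv2,numpy as np
s=read_state();print(s)
ims=[]
for n in("scene","top"):
    c=cams.get_calibration(n);print(n,c)
    im=cams.camera(n)[:,:,::-1];cv2.imwrite(f"pics/raw_{n}0.png",im)
    cv2.imwrite(f"pics/{n}0.png",cv2.resize(im,(800,600),interpolation=cv2.INTER_CUBIC))
E
```

```text
pics
{'clock': 0.0, 'joints': array([-1.26060241e+00,  3.00504983e-01,  1.52160197e+00, -1.22424593e-05,
        1.32070168e+00, -6.65675400e-02]), 'qd': array([-0.00198817, -0.00074602,  0.0010278 ,  0.00201806,  0.00061312,
        0.00010399]), 'effort': array([ 2.01202478e-03, -5.31806266e+01, -3.52735126e+01,  7.08792591e-02,
        2.45158287e-02, -9.54042025e-05]), 'eef_pos': array([ 202.28142795, -511.16776564,  212.85890777]), 'eef_rot': array([-3.14037859e+00, -6.90529034e-05,  3.76764456e-01]), 'wrist_force': array([-0.44925262,  0.03188558,  0.54047338]), 'moment': array([0.01675677, 0.01548651, 0.02353586]), 'finger_gap': 93.87554167691806}
scene {'vertical_fov': 45.89727785216148, 'cx': 260.08217719285943, 'cy': 199.0831876324124, 'R': array([[ 0.27332915,  0.9618288 , -0.01328682],
       [ 0.81887079, -0.23990702, -0.52143575],
       [-0.50471952,  0.1316434 , -0.85318709]]), 't': array([-203.29086318, -446.44030671, 1572.86185948])}
top {'vertical_fov': 48.709756191547136, 'cx': 259.8390735024124, 'cy': 188.6314829008845, 'R': array([[ 0.01357959, -0.99914361,  0.03908517],
       [-0.99576196, -0.01706879, -0.09037016],
       [ 0.09095991, -0.03769234, -0.99514099]]), 't': array([  9.62781084, 621.92945752, 981.66997381])}
```

View pics/top0.png

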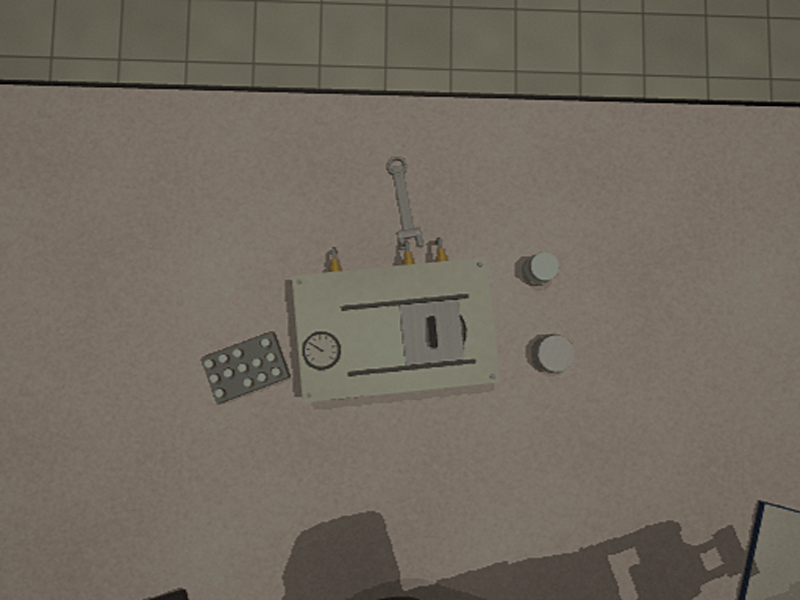

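View pics/scene0.png

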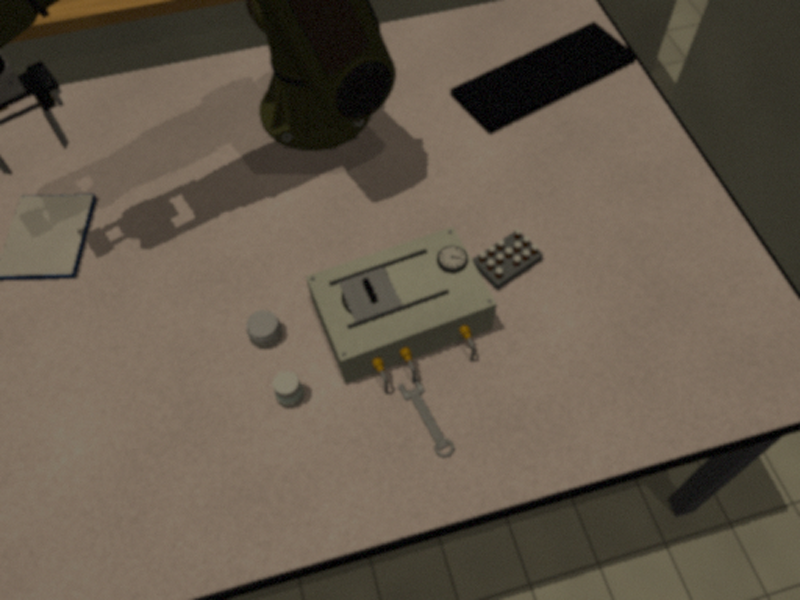

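The top view shows the module (top face corners about 292,280 / 494,262 / 497,383 / 303,402), the rib at 432,332 and the gauge at 322,350. In the scene view the rib is at 370,290 and the gauge at 452,258. The shutter is nearly shut.

```bash
cat > h.py <<'E'
import numpy as np,cv2
from cell import read_state,cams
def ray(n,uv):
    c=cams.get_calibration(n);f=192/np.tan(np.radians(c["vertical_fov"]/2))
    R=np.array(c["R"]);d=R.T@np.array([(uv[0]-c["cx"])/f,(uv[1]-c["cy"])/f,1]);o=-R.T@np.array(c["t"]);return o,d/np.linalg.norm(d)
def plane(n,uv,z):
    o,d=ray(n,uv);return o+d*(z-o[2])/d[2]
def two(a,b):
    (o1,d1),(o2,d2)=ray("scene",a),ray("top",b)
    s=np.linalg.lstsq(np.c_[d1,-d2],o2-o1,rcond=None)[0]
    p,q=o1+s[0]*d1,o2+s[1]*d2;return (p+q)/2,np.linalg.norm(p-q)
def dark(im,c,r,th,mx=1e9):
    g=cv2.cvtColor(im,cv2.COLOR_BGR2GRAY);x,y=map(int,c)
    m=np.uint8(g[y-r:y+r,x-r:x+r]<th);n,l,s,ce=cv2.connectedComponentsWithStats(m)
    return [(s[i,4],s[i,:4]+[x-r,y-r,0,0],ce[i]+[x-r,y-r]) for i in range(1,n) if s[i,4]>4]
E
python3 - <<'E'
from h import *
t=cv2.imread("pics/raw_top0.png");s=cv2.imread("pics/raw_scene0.png")
k=.64
for n,im,c in(("top",t,(432*k,332*k)),("scene",s,(370*k,290*k))):
    for th in(35,50):print(n,th,dark(im,c,16,th))
P=lambda u,z:plane("top",np.array(u)*k,z).round(1)
for nm,u in dict(cA=(292,280),cB=(494,262),cC=(497,383),cD=(303,402),s1=(299,282),s2=(480,265),s3=(492,377),s4=(308,396)).items():print(nm,P(u,90))
for nm,u in dict(r1a=(342,308),r1b=(468,296),r2a=(348,374),r2b=(475,361)).items():print(nm,P(u,96))
print("gauge",P((322,350),103),two(np.array((452.5,257))*k,np.array((322,350))*k))
print("rib",P((432,332),112.5),two(np.array((370,290))*k,np.array((432,332))*k))
E
```

```text
top 35 [(np.int32(5), array([278, 209,   1,   5]), array([278., 211.]))]
top 50 [(np.int32(86), array([273, 203,   7,  20]), array([276.3372093 , 212.18604651]))]
scene 35 [(np.int32(49), array([233, 179,   8,  15]), array([236.42857143, 185.69387755]))]
scene 50 [(np.int32(68), array([232, 178,   9,  16]), array([236.29411765, 185.58823529])), (np.int32(6), array([220, 191,   2,   6]), array([220.33333333, 193.5       ])), (np.int32(7), array([246, 199,   6,   2]), array([248.42857143, 199.42857143]))]
cA [634.3 184.1  90. ]
cB [ 665.7 -104.9   90. ]
cC [ 492.4 -109.5   90. ]
cD [462.8 163.8  90. ]
s1 [631.6 174.1  90. ]
s2 [660.9 -84.6  90. ]
s3 [ 500.8 -102.3   90. ]
s4 [471.2 157.1  90. ]
r1a [595.1 111.9  96. ]
r1b [615.2 -66.7  96. ]
r2a [502.7 101.5  96. ]
r2b [523.1 -77.1  96. ]
gauge [535.6 138.  103. ] (array([536.31313056, 140.91045411, 101.41421192]), np.float64(5.718661666192643))
rib [562.6 -14.5 112.5] (array([563.41794804, -13.34063373, 103.18418997]), np.float64(3.8921172360867016))
```

```bash
cat >> h.py <<'E'
def to(p,yaw):
    from scipy.spatial.transform import Rotation as Ro
    s=read_state();R=Ro.from_euler("xyz",s["eef_rot"]).as_matrix()
    d=R.T@(np.array(p)-s["eef_pos"])
    w=(s["eef_rot"][2]-yaw+np.pi)%(2*np.pi)-np.pi
    print("t",round(s["clock"],2),"pos",s["eef_pos"].round(1),"rot",s["eef_rot"].round(3),"delta mm",d.round(1),"turn",round(np.degrees(w),1),"q6",s["joints"][5].round(2),"F",s["wrist_force"].round(1),"M",s["moment"].round(3),"gap",round(s["finger_gap"],1))
E
python3 -m handwheel '[[0.05,-0.032,0,-10],[0.1,-0.064,0,-20],[0.15,-0.096,0,-30],[0.2,-0.128,0,-40],[0.25,-0.16,0,-50]]' 0.5 10
python3 -c "
from h import *
to((563,-14,170),.112-3.1416)"
```

```text
clock: 0.72
eef_pos: [376.6, -268.7, 213.1]
eef_rot: [-3.141, -0.001, 1.255]
wrist_force: [-0.3, -0.5, 0.1]
finger_gap: 48.5
t 0.72 pos [ 376.6 -268.7  213.1] rot [-3.141e+00 -1.000e-03  1.255e+00] delta mm [300.   98.1  43.3] turn -114.5 q6 -0.38 F [-0.3 -0.5  0.1] M [-0.062 -0.076 -0.001] gap 48.5
```

```bash

python3 -m handwheel '[[0.055,0.018,0,-10],[0.11,0.036,0,-20],[0.165,0.054,0,-30],[0.22,0.072,0,-40],[0.27,0.09,0,-50]]' 0.6 10
python3 -c "
from h import *
to((563,-14,170),.112-3.1416)"
```

```text
clock: 1.35
eef_pos: [546.8, -38.1, 213.0]
eef_rot: [-3.142, -0.001, 2.134]
wrist_force: [0.7, 0.5, 0.6]
finger_gap: 37.7
t 1.35 pos [546.8 -38.1 213. ] rot [-3.142e+00 -1.000e-03  2.134e+00] delta mm [11.7 26.5 43. ] turn -64.2 q6 -0.7 F [0.7 0.5 0.6] M [-0.009 -0.1    0.033] gap 37.7
```

```bash

python3 -m handwheel '[[0.003,0.006,0.01,-10],[0.006,0.012,0.02,-20],[0.009,0.018,0.03,-30],[0.012,0.0265,0.043,-40],[0.012,0.0265,0.043,-50]]'
python3 -m handwheel '[[0,0,0,-10],[0,0,0,-18]]'
python3 - <<'E'
from h import *
to((563,-14,150),.112-3.1416)
ims=[]
for n,c in(("scene",(240,185)),("top",(276,212))):
    im=cams.camera(n)[:,:,::-1].copy();cv2.imwrite(f"pics/raw_{n}1.png",im)
    x,y=c;ims.append(cv2.resize(im[y-60:y+60,x-50:x+50],None,fx=4,fy=4,interpolation=cv2.INTER_CUBIC))
cv2.imwrite("pics/v1.png",np.clip(np.hstack(ims)*1.5,0,255).astype(np.uint8))
E
```

```text
clock: 1.98
eef_pos: [562.4, -13.3, 168.6]
eef_rot: [3.141, -0.003, 3.013]
wrist_force: [0.0, 0.4, 0.2]
finger_gap: 37.4
clock: 2.22
eef_pos: [562.2, -13.2, 168.1]
eef_rot: [3.139, -0.004, -2.951]
wrist_force: [0.3, -0.4, 0.2]
finger_gap: 37.4
t 2.23 pos [562.2 -13.2 168.1] rot [ 3.139 -0.004 -2.951] delta mm [-0.7 -0.9 18.1] turn 4.5 q6 -1.85 F [ 0.3 -0.4  0.2] M [ 0.057 -0.107  0.022] gap 37.4
```

View pics/v1.png

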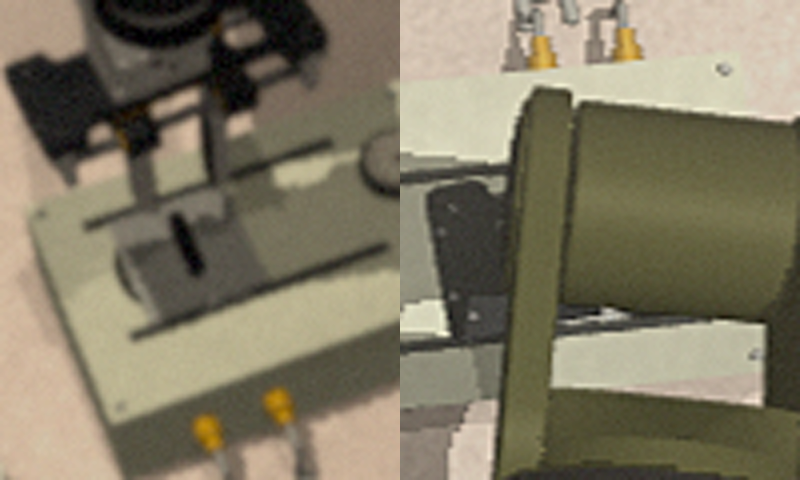

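The scene crop shows the fingers either side of the rib (rib at 185,245 in the crop) and above it. The arm hides the view from above. Descending next.

```bash

python3 -m handwheel '[[0,0,0.02,4.5],[0,0,0.035,4.5],[0,0,0.05,4.5],[0,0,0.06,4.5],[0,0,0.06,4.5]]'
python3 -m handwheel '[[0,0,0,0],[0,0,0,0],[0,0,0,0]]' 0.95 8
python3 -c "
from h import *
to((563,-14,106),.112-3.1416)"
```

```text
clock: 2.95
eef_pos: [561.8, -13.2, 107.6]
eef_rot: [3.14, -0.005, -3.033]
wrist_force: [-0.3, 0.1, 0.2]
finger_gap: 37.0
clock: 3.32
eef_pos: [561.9, -13.2, 108.0]
eef_rot: [3.14, -0.004, -3.033]
wrist_force: [-0.1, -2.5, 0.5]
finger_gap: 11.3
t 3.33 pos [561.9 -13.2 108. ] rot [ 3.14  -0.004 -3.033] delta mm [-1.  -0.9  2. ] turn -0.2 q6 -1.77 F [-0.1 -2.5  0.5] M [-0.204 -0.207  0.026] gap 11.3
```

```bash

python3 -m handwheel '[[0,0,0,0],[0,0.012,0,0],[0,0.025,0,0],[0,0.04,0,0],[0,0.055,0,0]]'
python3 -m handwheel '[[0,0.004,0,0],[0,0.008,0,0],[0,0.012,0,0]]'
python3 -c "
from h import *
to((563,-14,106),.112-3.1416)"
```

```text
clock: 3.95
eef_pos: [555.5, 42.7, 108.0]
eef_rot: [3.14, -0.005, -3.032]
wrist_force: [-1.8, -2.7, -1.0]
finger_gap: 9.5
clock: 4.32
eef_pos: [554.2, 54.7, 108.0]
eef_rot: [3.14, -0.005, -3.033]
wrist_force: [-2.0, -1.5, -0.4]
finger_gap: 9.9
t 4.33 pos [554.2  54.7 108. ] rot [ 3.14  -0.005 -3.033] delta mm [ -1.3 -69.2   1.8] turn -0.2 q6 -1.65 F [-2.  -1.5 -0.4] M [-0.341  0.378  0.035] gap 9.9
```

```bash

python3 -m handwheel '[[0,0.002,0,0],[0,0.004,0,0]]'
python3 -m handwheel '[[0,0.002,0,0],[0,0.003,0,0]]'
python3 -m handwheel '[[0,0.002,0,0],[0,0.003,0,0]]'
```

```text
clock: 4.58
eef_pos: [553.7, 58.6, 108.0]
eef_rot: [3.14, -0.005, -3.033]
wrist_force: [-1.9, -1.9, -0.3]
finger_gap: 10.0
clock: 4.82
eef_pos: [553.3, 61.7, 108.0]
eef_rot: [3.14, -0.005, -3.033]
wrist_force: [-2.3, -1.1, -0.2]
finger_gap: 10.0
clock: 5.08
eef_pos: [553.2, 62.9, 108.0]
eef_rot: [-3.14, -0.005, -3.033]
wrist_force: [-1.1, -16.4, 0.1]
finger_gap: 11.3
```

```bash

python3 -m handwheel '[[0,-0.001,0,0],[0,-0.001,0,0],[0,-0.001,0,0]]' 0.6
python3 -m handwheel '[[0,0,-0.02,0],[0,0,-0.05,0],[0,0,-0.08,0],[0.03,0,-0.09,0],[0.08,0,-0.09,0]]'
python3 -m handwheel '[[0.05,0,0,0],[0.1,0,0,0],[0.14,0,0,0],[0.14,0,0,0]]'
python3 - <<'E'
from h import *
to((563,-24,150),.112-3.1416)
ims=[]
for n,c in(("scene",(225,190)),("top",(290,212))):
    im=cams.camera(n)[:,:,::-1].copy();cv2.imwrite(f"pics/raw_{n}2.png",im)
    x,y=c;ims.append(cv2.resize(im[y-40:y+40,x-40:x+40],None,fx=5,fy=5,interpolation=cv2.INTER_CUBIC))
cv2.imwrite("pics/v2.png",np.clip(np.hstack(ims)*1.6,0,255).astype(np.uint8))
E
```

```text
clock: 5.45
eef_pos: [553.5, 62.1, 108.1]
eef_rot: [-3.141, -0.005, -3.033]
wrist_force: [0.4, -0.2, 0.4]
finger_gap: 36.6
clock: 6.08
eef_pos: [474.1, 53.8, 199.0]
eef_rot: [-3.141, -0.003, -3.033]
wrist_force: [-0.4, -0.1, 0.1]
finger_gap: 37.5
clock: 6.58
eef_pos: [333.8, 38.7, 199.9]
eef_rot: [-3.141, -0.001, -3.033]
wrist_force: [-0.2, 0.0, -0.1]
finger_gap: 37.8
t 6.58 pos [333.8  38.7 199.9] rot [-3.141e+00 -1.000e-03 -3.033e+00] delta mm [-221.2  -87.1   49.7] turn -0.2 q6 -1.67 F [-0.2  0.  -0.1] M [ 0.062 -0.134 -0.004] gap 37.8
```

View pics/v2.png

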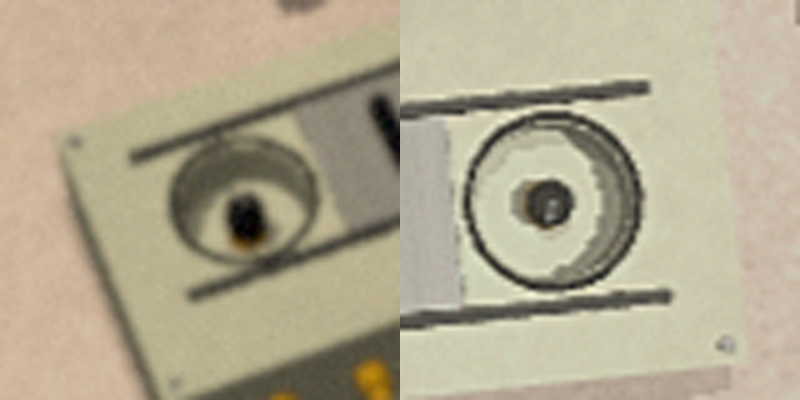

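The shutter is fully back. In the top crop the rim centre is at about 552,201 and the knob top at 550,203. In the scene crop the rim is at 244,200 and the knob top at 247,203.

```bash
python3 - <<'E'
from h import *
T=lambda a:(250+(a[0]-400)/5-.4,172+a[1]/5-.4)
S=lambda a:(185+a[0]/5-.4,150+a[1]/5-.4)
print("rim",plane("top",T((552,201)),90),plane("scene",S((244,200)),90),two(S((244,200)),T((552,201))))
print("knob",plane("top",T((549,203)),84),plane("scene",S((246,202)),84),two(S((246,202)),T((549,203))))
im=cv2.imread("pics/raw_top2.png");print(dark(im,(280,212),9,60))
E
```

```text
rim [565.01499419 -24.09272779  90.        ] [565.22910904 -21.91948535  90.        ] (array([565.26816005, -23.0014943 ,  90.57414665]), np.float64(2.1487162702687796))
knob [564.32305727 -23.27100618  84.        ] [562.92975025 -20.62978621  84.        ] (array([564.49426743, -21.95959842,  86.97458905]), np.float64(2.1846050156672927))
[(np.int32(65), array([275, 208,   9,  10]), array([279.03076923, 212.15384615]))]
```

```bash

python3 -m handwheel '[[-0.045,-0.017,0,10],[-0.09,-0.035,0,20],[-0.135,-0.052,0,30],[-0.18,-0.07,0.02,40],[-0.2225,-0.0865,0.04,50]]' 0.68 3
python3 -m handwheel '[[0,0,0,10],[0,0,0,20],[0,0,0,30],[0,0,0,40],[0,0,0,40]]'
python3 -c "
from h import *
to((564.3,-23.4,110),.112+1.5708)"
```

```text
clock: 7.3
eef_pos: [568.4, -23.6, 158.1]
eef_rot: [-3.14, -0.001, 2.372]
wrist_force: [-0.6, -0.1, 0.6]
finger_gap: 29.9
clock: 7.92
eef_pos: [569.1, -23.5, 157.2]
eef_rot: [-3.139, 0.0, 1.675]
wrist_force: [-0.7, -0.1, -0.1]
finger_gap: 30.0
t 7.92 pos [569.1 -23.5 157.2] rot [-3.139  0.     1.675] delta mm [ 0.7 -4.6 47.2] turn -0.5 q6 -0.21 F [-0.7 -0.1 -0.1] M [-0.043 -0.115  0.006] gap 30.0
```

```bash

python3 -m handwheel '[[0.001,-0.005,0.02,0],[0.001,-0.005,0.04,0],[0.001,-0.005,0.05,0],[0.001,-0.005,0.05,0]]'
python3 - <<'E'
from h import *
to((564.3,-23.4,74),.112+1.5708)
im=cams.camera("scene")[:,:,::-1].copy();x,y=(233,190)
cv2.imwrite("pics/v3.png",np.clip(cv2.resize(im[y-30:y+30,x-40:x+40],None,fx=8,fy=8,interpolation=cv2.INTER_CUBIC)*1.6,0,255).astype(np.uint8))
E
```

```text
clock: 8.43
eef_pos: [563.9, -23.0, 106.6]
eef_rot: [-3.138, 0.0, 1.677]
wrist_force: [-0.3, -0.2, 0.9]
finger_gap: 30.1
t 8.43 pos [563.9 -23.  106.6] rot [-3.138  0.     1.677] delta mm [-0.4  0.5 32.6] turn -0.3 q6 -0.21 F [-0.3 -0.2  0.9] M [-0.032 -0.093 -0.008] gap 30.1
```

View pics/v3.png

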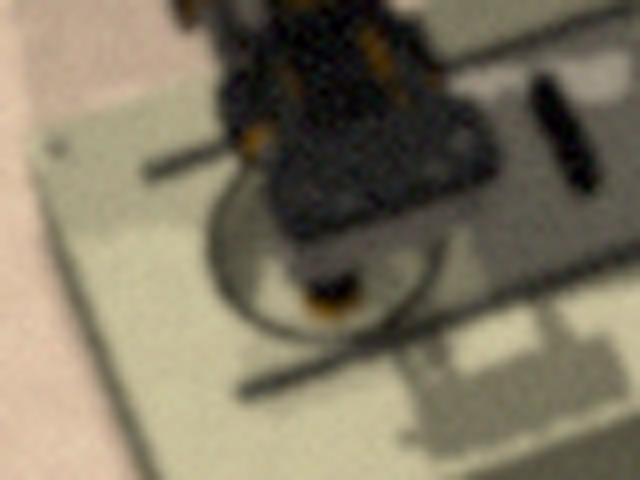

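The scene crop shows the gripper over the well, with the knob (330,290) between the fingers. Next I descend and close lightly.

```bash

python3 -m handwheel '[[0,0,0.01,0],[0,0,0.02,0],[0,0,0.02,0]]'
python3 -m handwheel '[[0,0,0.007,0],[0,0,0.013,0],[0,0,0.013,0]]'
python3 -c "
from h import *
to((564.3,-23.4,74),.112+1.5708)"
python3 -m handwheel '[[0,0,0,0],[0,0,0,0],[0,0,0,0]]' 0.95 4
python3 -c "
from h import *
to((564.3,-23.4,74),.112+1.5708)"
```

```text
clock: 8.85
eef_pos: [563.7, -23.1, 86.4]
eef_rot: [-3.137, 0.0, 1.677]
wrist_force: [1.2, -0.3, 0.3]
finger_gap: 30.2
clock: 9.22
eef_pos: [563.4, -23.0, 72.9]
eef_rot: [-3.137, -0.0, 1.677]
wrist_force: [0.1, -0.8, 0.9]
finger_gap: 29.9
t 9.22 pos [563.4 -23.   72.9] rot [-3.137 -0.     1.677] delta mm [-0.5  0.9 -1.2] turn -0.4 q6 -0.21 F [ 0.1 -0.8  0.9] M [-0.042 -0.086  0.029] gap 29.9
clock: 9.6
eef_pos: [564.4, -23.0, 73.2]
eef_rot: [-3.14, 0.0, 1.677]
wrist_force: [7.8, 0.7, -5.0]
finger_gap: 22.3
t 9.6 pos [564.4 -23.   73.2] rot [-3.14   0.     1.677] delta mm [-0.4 -0.2 -0.8] turn -0.4 q6 -0.21 F [ 7.8  0.7 -5. ] M [ 0.116 -1.589 -0.074] gap 22.3
```

```bash

python3 -m handwheel '[[0,0.0012,0,0],[0,0.0012,0,0],[0,0.0012,0,0]]'
python3 -c "
from h import *
to((565.6,-23.4,74),.112+1.5708)"
```

```text
clock: 9.98
eef_pos: [565.8, -22.8, 73.3]
eef_rot: [-3.14, 0.0, 1.677]
wrist_force: [2.3, 0.4, -1.1]
finger_gap: 19.9
t 9.97 pos [565.8 -22.8  73.3] rot [-3.14   0.     1.677] delta mm [-0.6 -0.2 -0.7] turn -0.4 q6 -0.21 F [ 2.3  0.4 -1.1] M [ 0.045 -0.501  0.007] gap 19.9
```

```bash

python3 -m handwheel '[[0,0.0003,0,0],[0,0.0003,0,0],[0,0.0003,0,-10],[0,0.0003,0,-20],[0,0.0003,0,-30]]' 0.68
python3 -m handwheel '[[0,0,0,-10],[0,0,0,-20],[0,0,0,-30],[0,0,0,-40],[0,0,0,-50]]'
python3 -c "
from h import *
to((566,-23,73),.112-3.1416)"
```

```text
clock: 10.6
eef_pos: [566.0, -22.8, 73.3]
eef_rot: [-3.14, -0.001, 2.206]
wrist_force: [-0.2, 0.7, 0.1]
finger_gap: 30.2
clock: 11.22
eef_pos: [565.9, -22.8, 73.4]
eef_rot: [-3.141, -0.002, 3.084]
wrist_force: [0.1, -0.5, -0.6]
finger_gap: 30.4
t 11.22 pos [565.9 -22.8  73.4] rot [-3.141e+00 -2.000e-03  3.084e+00] delta mm [-0.1 -0.2  0.4] turn -9.7 q6 -1.62 F [ 0.1 -0.5 -0.6] M [ 0.028 -0.116  0.041] gap 30.4
```

```bash

python3 -m handwheel '[[0,0,0,0],[0,0,0,0],[0,0,0,0],[0,0,0,0]]' 0.95 4
python3 -c "
from h import *
to((566,-23,73),.112-3.1416)"
```

```text
clock: 11.72
eef_pos: [565.9, -23.1, 73.4]
eef_rot: [-3.141, -0.002, 3.083]
wrist_force: [-0.8, -3.5, 1.7]
finger_gap: 19.9
t 11.72 pos [565.9 -23.1  73.4] rot [-3.141e+00 -2.000e-03  3.083e+00] delta mm [-0.1  0.1  0.4] turn -9.8 q6 -1.62 F [-0.8 -3.5  1.7] M [-0.748  0.064  0.002] gap 19.9
```

```bash

python3 -m handwheel '[[0,-0.0004,0,0],[0,-0.0004,0,0],[0,-0.0004,0,0]]' 0.95 30
python3 -c "
from h import *
to((566,-23.4,73),.112-3.1416)"
python3 -m handwheel '[[0,0,0,5],[0,0,0,10],[0,0,0,15],[0,0,0,20],[0,0,0,20]]'
python3 -c "
from h import *
to((566,-23.4,73),.112-3.1416)"
```

```text
clock: 12.1
eef_pos: [565.8, -23.2, 73.4]
eef_rot: [-3.141, -0.002, 3.083]
wrist_force: [0.7, 0.5, 0.1]
finger_gap: 19.3
t 12.1 pos [565.8 -23.2  73.4] rot [-3.141e+00 -2.000e-03  3.083e+00] delta mm [-0.2 -0.2  0.4] turn -9.8 q6 -1.62 F [0.7 0.5 0.1] M [ 0.324 -0.047 -0.059] gap 19.3
clock: 12.72
eef_pos: [565.9, -23.2, 73.4]
eef_rot: [-3.14, -0.002, 2.734]
wrist_force: [-0.8, 0.1, 0.5]
finger_gap: 19.3
t 12.72 pos [565.9 -23.2  73.4] rot [-3.140e+00 -2.000e-03  2.734e+00] delta mm [-0.2 -0.2  0.4] turn -29.7 q6 -1.27 F [-0.8  0.1  0.5] M [ 0.052 -0.012 -0.08 ] gap 19.3
```

```bash
cat >> h.py <<'E'
def feel(n=4):
    a=[]
    for i in range(n):
        s=read_state();a.append([s["moment"][2],s["effort"][5],s["wrist_force"][0],s["wrist_force"][1]])
        if i<n-1:cams.camera("top")
    a=np.array(a);print("t",round(s["clock"],2),"yaw",s["eef_rot"][2].round(4),"Mz",a[:,0].round(3),"mean",a[:,0].mean().round(3),"e6",a[:,1].round(3),"F",a[:,2:].mean(0).round(1),"gap",round(s["finger_gap"],1))
E
python3 -c "
from h import *
feel(6)"
python3 -m handwheel '[[0,0,0,5],[0,0,0,10],[0,0,0,15]]'
python3 -c "
from h import *
feel(6)"
```

```text
t 12.97 yaw 2.7351 Mz [-0.08  -0.031 -0.047 -0.031 -0.017 -0.038] mean -0.041 e6 [ 0.922  0.331  0.062 -0.006 -0.026 -0.032] F [-0.3 -0. ] gap 19.3
clock: 13.35
eef_pos: [565.9, -23.2, 73.4]
eef_rot: [-3.14, -0.001, 2.471]
wrist_force: [0.1, -0.5, 0.0]
finger_gap: 19.6
t 13.6 yaw 2.4755 Mz [ 0.05  -0.068 -0.032 -0.006 -0.002 -0.01 ] mean -0.012 e6 [-1.407 -1.105  1.263  0.571  0.153  0.011] F [-0.3 -0.3] gap 19.2
```

```bash

python3 -m handwheel '[[0,0,0,5],[0,0,0,10],[0,0,0,15],[0,0,0,16],[0,0,0,17]]'
python3 -c "
from h import *
feel(4)"
python3 -m handwheel '[[0,0,0,1],[0,0,0,2],[0,0,0,3],[0,0,0,4]]'
python3 -c "
from h import *
feel(4)"
```

```text
clock: 14.22
eef_pos: [565.9, -23.2, 73.4]
eef_rot: [-3.14, -0.001, 2.18]
wrist_force: [-0.1, 0.3, 0.7]
finger_gap: 19.3
t 14.38 yaw 2.1798 Mz [ 0.082  0.04  -0.012 -0.019] mean 0.023 e6 [-0.233 -0.24   0.231  0.104] F [-0.4 -0. ] gap 19.3
clock: 14.88
eef_pos: [565.9, -23.2, 73.4]
eef_rot: [-3.14, -0.001, 2.109]
wrist_force: [0.1, 0.2, 0.1]
finger_gap: 19.1
t 15.03 yaw 2.1098 Mz [ 0.004 -0.047 -0.047 -0.051] mean -0.035 e6 [-0.243 -0.219  0.258  0.124] F [-0.   0.3] gap 19.4
```

```bash

python3 -m handwheel '[[0,0,0,1.5],[0,0,0,3],[0,0,0,4],[0,0,0,5]]'
python3 -c "
from h import *
feel(4)"
```

```text
clock: 15.52
eef_pos: [565.9, -23.1, 73.4]
eef_rot: [-3.14, -0.0, 2.021]
wrist_force: [0.4, 0.3, 0.9]
finger_gap: 19.2
t 15.68 yaw 2.0225 Mz [ 0.046 -0.035 -0.006 -0.031] mean -0.007 e6 [-0.231 -0.215  0.26   0.125] F [0.  0.1] gap 19.2
```

```bash

sleep 1;python3 -c "
from h import *
feel(3)"
```

```text
t 15.78 yaw 2.0227 Mz [-0.031 -0.074  0.014] mean -0.03 e6 [0.125 0.041 0.007] F [ 0.7 -0.3] gap 19.5
```

```bash

python3 -m handwheel '[[0,0,0,1.5],[0,0,0,3],[0,0,0,4],[0,0,0,5]]'
python3 -c "
from h import *
feel(4)"
```

```text
clock: 16.27
eef_pos: [565.9, -23.1, 73.4]
eef_rot: [-3.14, -0.0, 1.934]
wrist_force: [0.5, 0.0, 0.1]
finger_gap: 19.2
t 16.43 yaw 1.9354 Mz [ 0.043 -0.001 -0.081  0.039] mean -0.0 e6 [-0.231 -0.215  0.26   0.125] F [ 0.2 -0.4] gap 19.2
```

```bash

python3 -m handwheel '[[0,0,0,1.5],[0,0,0,3],[0,0,0,4],[0,0,0,5]]'
python3 -c "
from h import *
feel(4)"
```

```text
clock: 16.92
eef_pos: [565.9, -23.1, 73.4]
eef_rot: [-3.14, -0.0, 1.847]
wrist_force: [-0.3, -0.6, 1.0]
finger_gap: 19.4
t 17.07 yaw 1.848 Mz [ 0.05   0.002 -0.052 -0.032] mean -0.008 e6 [-0.231 -0.215  0.26   0.125] F [-0.3 -0.8] gap 19.3
```

```bash

python3 -m handwheel '[[0,0,0,1.5],[0,0,0,3],[0,0,0,4],[0,0,0,5]]'
python3 -c "
from h import *
feel(4)"
```

```text
clock: 17.58
eef_pos: [565.9, -23.2, 73.4]
eef_rot: [-3.14, -0.0, 1.759]
wrist_force: [0.2, -0.3, -0.3]
finger_gap: 19.4
t 17.73 yaw 1.7605 Mz [ 0.061  0.018 -0.006 -0.002] mean 0.018 e6 [-0.231 -0.215  0.26   0.125] F [ 0.8 -0.2] gap 19.0
```

```bash

python3 -m handwheel '[[0,0,0,1.5],[0,0,0,3],[0,0,0,4],[0,0,0,5]]'
python3 -c "
from h import *
feel(4)"
```

```text
clock: 18.23
eef_pos: [566.0, -23.2, 73.4]
eef_rot: [-3.14, 0.0, 1.672]
wrist_force: [-0.0, -0.5, 0.3]
finger_gap: 19.3
t 18.38 yaw 1.6732 Mz [0.025 0.002 0.034 0.035] mean 0.024 e6 [-0.231 -0.215  0.26   0.125] F [ 0.3 -0.2] gap 19.1
```

```bash

python3 -m handwheel '[[0,0,0,1],[0,0,0,2],[0,0,0,3],[0,0,0,4]]'
python3 -c "
from h import *
feel(4)"
```

```text
clock: 18.88
eef_pos: [565.9, -23.1, 73.4]
eef_rot: [-3.14, 0.0, 1.602]
wrist_force: [0.8, 0.0, 0.4]
finger_gap: 19.4
t 19.02 yaw 1.6032 Mz [0.067 0.029 0.012 0.024] mean 0.033 e6 [-0.24  -0.218  0.259  0.124] F [ 0.5 -0.1] gap 19.2
```

```bash

python3 -m handwheel '[[0,0,0,1.5],[0,0,0,3],[0,0,0,4],[0,0,0,5]]'
python3 -c "
from h import *
feel(4)"
```

```text
clock: 19.52
eef_pos: [565.9, -23.2, 73.4]
eef_rot: [-3.14, 0.0, 1.515]
wrist_force: [0.2, -0.0, 0.4]
finger_gap: 19.2
t 19.68 yaw 1.5158 Mz [ 0.057  0.071 -0.005 -0.031] mean 0.023 e6 [-0.231 -0.215  0.26   0.125] F [-0.1 -0.3] gap 19.3
```

```bash

python3 -m handwheel '[[0,0,0,1.5],[0,0,0,3],[0,0,0,4],[0,0,0,5]]'
python3 -c "
from h import *
feel(4)"
```

```text
clock: 20.18
eef_pos: [565.9, -23.2, 73.4]
eef_rot: [-3.14, 0.0, 1.427]
wrist_force: [0.9, 0.1, 0.7]
finger_gap: 19.6
t 20.32 yaw 1.4284 Mz [ 0.034 -0.02  -0.034 -0.017] mean -0.009 e6 [-0.231 -0.215  0.26   0.125] F [0.6 0.1] gap 19.6
```

```bash

python3 -m handwheel '[[0,0,0,1.5],[0,0,0,3],[0,0,0,4],[0,0,0,5]]'
python3 -c "
from h import *
feel(4)"
```

```text
clock: 20.82
eef_pos: [565.9, -23.2, 73.4]
eef_rot: [-3.14, 0.001, 1.34]
wrist_force: [-0.3, -1.0, -0.4]
finger_gap: 19.0
t 20.98 yaw 1.3409 Mz [ 0.075  0.03  -0.06  -0.001] mean 0.011 e6 [-0.231 -0.215  0.26   0.125] F [ 0.2 -0.2] gap 19.1
```

```bash

python3 -m handwheel '[[0,0,0,1.5],[0,0,0,3],[0,0,0,4],[0,0,0,5]]'
python3 -c "
from h import *
feel(4)"
```

```text
clock: 21.48
eef_pos: [565.9, -23.2, 73.4]
eef_rot: [-3.14, 0.001, 1.253]
wrist_force: [0.5, -0.4, 0.5]
finger_gap: 19.2
t 21.62 yaw 1.2536 Mz [ 0.06   0.003  0.011 -0.019] mean 0.014 e6 [-0.231 -0.215  0.26   0.125] F [ 0.4 -0.6] gap 19.0
```

```bash

python3 -m handwheel '[[0,0,0,1.5],[0,0,0,3],[0,0,0,4],[0,0,0,5]]'
python3 -c "
from h import *
feel(4)"
```

```text
clock: 22.12
eef_pos: [566.0, -23.2, 73.4]
eef_rot: [-3.14, 0.001, 1.165]
wrist_force: [0.4, -1.0, 1.0]
finger_gap: 19.5
t 22.27 yaw 1.1663 Mz [ 0.023 -0.002  0.051  0.   ] mean 0.018 e6 [-0.231 -0.215  0.26   0.125] F [ 0.8 -0.4] gap 19.2
```

```bash

python3 -m handwheel '[[0,0,0,1.5],[0,0,0,3],[0,0,0,4],[0,0,0,5]]'
python3 -c "
from h import *
feel(4)"
```

```text
clock: 22.78
eef_pos: [565.9, -23.2, 73.4]
eef_rot: [-3.14, 0.001, 1.078]
wrist_force: [-0.8, -0.7, -0.9]
finger_gap: 19.3
t 22.93 yaw 1.0788 Mz [ 0.019  0.052 -0.011  0.01 ] mean 0.017 e6 [-0.231 -0.215  0.26   0.125] F [ 0.4 -0.5] gap 19.6
```

```bash

python3 -m handwheel '[[0,0,0,1.5],[0,0,0,3],[0,0,0,4],[0,0,0,5]]'
python3 -c "
from h import *
feel(4)"
```

```text
clock: 23.42
eef_pos: [565.9, -23.2, 73.4]
eef_rot: [-3.14, 0.001, 0.991]
wrist_force: [0.3, -1.0, -0.1]
finger_gap: 19.2
t 23.57 yaw 0.9915 Mz [0.171 0.151 0.129 0.126] mean 0.144 e6 [-0.103 -0.083  0.388  0.253] F [ 0.4 -0.7] gap 19.3
```

Contact with the seat: torque is up about 0.13 N m over free running, to about 0.175. Another 2° should give about 0.24.

```bash

python3 -m handwheel '[[0,0,0,0.7],[0,0,0,1.3],[0,0,0,2]]'
python3 -c "
from h import *
feel(6)"
```

```text
clock: 23.95
eef_pos: [566.0, -23.2, 73.4]
eef_rot: [-3.14, 0.001, 0.956]
wrist_force: [0.2, -1.1, 0.8]
finger_gap: 19.3
t 24.2 yaw 0.9566 Mz [0.259 0.218 0.138 0.193 0.183 0.212] mean 0.2 e6 [0.011 0.038 0.366 0.275 0.218 0.195] F [ 0.6 -0.7] gap 18.8
```

```bash

python3 -m handwheel '[[0,0,0,0],[0,0,0,0],[0,0,0,0],[0,0,-0.01,0],[0,0,-0.02,0]]' 0.68
python3 -m handwheel '[[0,0,-0.03,0],[0,0,-0.06,0],[0,0,-0.08,10],[0,0,-0.08,20],[0,0,-0.08,30]]' 0.6
python3 -m handwheel '[[0,0,0,9],[0,0,0,18],[0,0,0,18]]'
python3 -c "
from h import *
to((553.4,62.1,165),.1086)"
```

```text
clock: 24.82
eef_pos: [566.1, -23.2, 94.4]
eef_rot: [-3.141, 0.001, 0.957]
wrist_force: [-0.4, -0.8, -0.0]
finger_gap: 29.9
clock: 25.45
eef_pos: [566.4, -23.2, 175.5]
eef_rot: [3.141, 0.0, 0.427]
wrist_force: [0.3, -0.2, 0.4]
finger_gap: 37.7
clock: 25.82
eef_pos: [566.4, -23.2, 176.2]
eef_rot: [3.141, -0.001, 0.114]
wrist_force: [0.6, 0.2, 0.4]
finger_gap: 37.8
t 25.82 pos [566.4 -23.2 176.2] rot [ 3.141e+00 -1.000e-03  1.140e-01] delta mm [ -3.2 -86.2  11.2] turn 0.3 q6 1.35 F [0.6 0.2 0.4] M [ 0.035  0.006 -0.068] gap 37.8
```

```bash

python3 -m handwheel '[[-0.001,-0.03,0,0],[-0.002,-0.06,0,0],[-0.003,-0.086,0,0],[-0.003,-0.086,0,0],[-0.003,-0.086,0,0]]'
python3 -m handwheel '[[0,0,0.02,0],[0,0,0.04,0],[0,0,0.055,0],[0,0,0.068,0],[0,0,0.068,0]]'
python3 -m handwheel '[[0,0,0,0],[0,0,0,0],[0,0,0,0],[0,0,0,0]]' 0.95 8
python3 -c "
from h import *
to((562.8,-23.3,108),.1086)"
```

```text
clock: 26.45
eef_pos: [553.8, 61.3, 176.4]
eef_rot: [3.141, -0.001, 0.116]
wrist_force: [0.3, -0.0, 1.1]
finger_gap: 37.3
clock: 27.08
eef_pos: [553.6, 61.0, 107.7]
eef_rot: [3.141, 0.0, 0.116]
wrist_force: [0.2, -0.4, 0.4]
finger_gap: 37.7
clock: 27.58
eef_pos: [553.8, 61.2, 108.0]
eef_rot: [3.141, -0.0, 0.116]
wrist_force: [-0.8, 0.4, 3.0]
finger_gap: 9.7
t 27.57 pos [553.8  61.2 108. ] rot [ 3.141 -0.     0.116] delta mm [-0.8 84.9  0.1] turn 0.4 q6 1.5 F [-0.8  0.4  3. ] M [ 0.105  0.121 -0.004] gap 9.7
```

```bash

python3 -m handwheel '[[0,0.015,0,0],[0,0.03,0,0],[0,0.05,0,0],[0,0.065,0,0],[0,0.076,0,0]]'
python3 -m handwheel '[[0,0.002,0,0],[0,0.004,0,0],[0,0.005,0,0]]'
python3 -m handwheel '[[0,0.001,0,0],[0,0.002,0,0],[0,0.003,0,0]]'
python3 -c "
from h import *
to((562.8,-23.3,108),.1086)"
```

```text
clock: 28.2
eef_pos: [562.6, -15.7, 108.0]
eef_rot: [3.141, -0.0, 0.115]
wrist_force: [-0.8, 1.1, 0.8]
finger_gap: 10.2
clock: 28.58
eef_pos: [563.1, -20.4, 108.0]
eef_rot: [3.141, -0.0, 0.115]
wrist_force: [-0.5, 0.4, 0.4]
finger_gap: 9.9
clock: 28.95
eef_pos: [563.5, -23.4, 108.1]
eef_rot: [3.141, -0.0, 0.116]
wrist_force: [-0.5, 1.0, 0.5]
finger_gap: 9.7
t 28.95 pos [563.5 -23.4 108.1] rot [ 3.141 -0.     0.116] delta mm [-0.7 -0.1  0.1] turn 0.4 q6 1.35 F [-0.5  1.   0.5] M [ 0.292  0.111 -0.016] gap 9.7
```

```bash

python3 -m handwheel '[[0,0.0007,0,0],[0,0.0015,0,0],[0,0.0015,0,0]]'
python3 -m handwheel '[[0,0.0007,0,0],[0,0.0015,0,0],[0,0.0015,0,0]]'
```

```text
clock: 29.32
eef_pos: [563.5, -23.6, 108.0]
eef_rot: [-3.14, 0.0, 0.116]
wrist_force: [-1.6, 11.2, 2.4]
finger_gap: 9.8
clock: 29.7
eef_pos: [563.6, -23.6, 108.0]
eef_rot: [-3.138, 0.0, 0.116]
wrist_force: [-1.8, 12.4, 2.3]
finger_gap: 10.0
```

Hard stop at the shut end (about 12 N). I'll open, lift, back away and check.

```bash

python3 -m handwheel '[[0,-0.0001,0,0],[0,-0.0001,0,0],[0,-0.0001,0,0]]' 0.6
python3 -m handwheel '[[0,0,-0.02,0],[0,0,-0.05,0],[0,0,-0.08,0],[-0.03,0,-0.09,0],[-0.08,0,-0.09,0]]'
python3 -m handwheel '[[-0.05,0,0,0],[-0.1,0,0,0],[-0.14,0,0,0],[-0.14,0,0,0]]'
python3 - <<'E'
from h import *
to((563,-24,150),.112)
a=[cv2.imread("pics/raw_top0.png"),cams.camera("top")[:,:,::-1],cv2.imread("pics/raw_scene0.png"),cams.camera("scene")[:,:,::-1]]
c=lambda i,x,y:cv2.resize(i[y-75:y+75,x-100:x+100],None,fx=2,fy=2,interpolation=cv2.INTER_CUBIC)
v=np.vstack([np.hstack([c(i,250,175) for i in a[:2]]),np.hstack([c(i,250,220) for i in a[2:]])])
cv2.imwrite("pics/v4.png",np.clip(v*1.6,0,255).astype(np.uint8))
E
```

```text
clock: 30.08
eef_pos: [563.6, -23.8, 108.0]
eef_rot: [-3.138, 0.0, 0.116]
wrist_force: [-0.2, -0.3, 0.3]
finger_gap: 35.6
clock: 30.7
eef_pos: [483.9, -33.6, 198.5]
eef_rot: [-3.138, -0.001, 0.116]
wrist_force: [0.4, -0.1, -0.3]
finger_gap: 37.6
clock: 31.2
eef_pos: [343.6, -50.2, 198.8]
eef_rot: [-3.139, -0.003, 0.115]
wrist_force: [-0.2, 0.0, -0.5]
finger_gap: 37.8
t 31.2 pos [343.6 -50.2 198.8] rot [-3.139e+00 -3.000e-03  1.150e-01] delta mm [220.9  -0.7  49.4] turn 0.2 q6 1.2 F [-0.2  0.  -0.5] M [ 0.055 -0.037 -0.027] gap 37.8
```

View pics/v4.png

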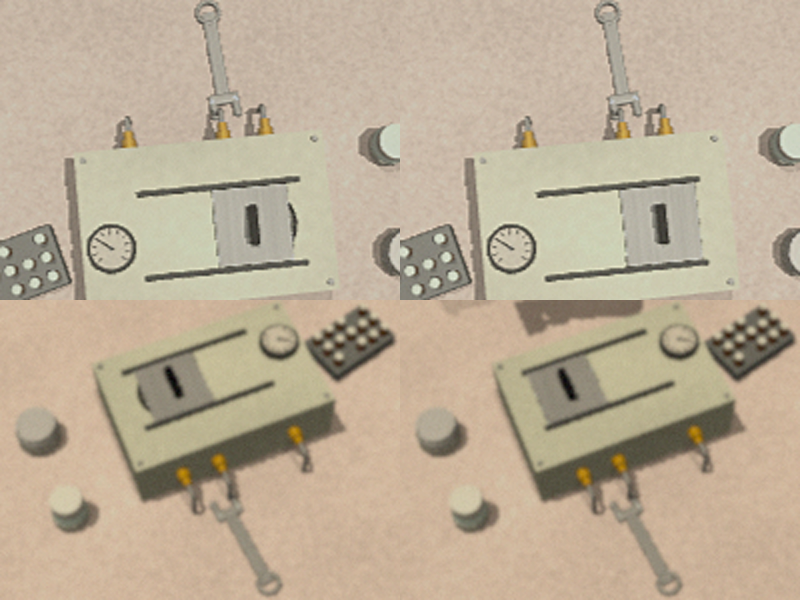

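The before/after crops show the well now fully covered, with the rib at 660,223 and the crescent gone. The rack, cans and wrench are where they were, and the arm is clear.

```bash
python3 -c "
from cell import manip
print(manip.sign_off())"
```

```text
the job is handed in; nothing more can be done
None
```

The job is done and handed in at about 31 s of the 72 s allowed; no verdict was reported.

- **Shutter back:** I gripped the rib and slid the shutter to its rear stop, felt at about 16 N.
- **Knob centring:** I centred on the knob with two light test grips. The first was off-centre and pushed sideways with about 8 N before I corrected it.
- **Knob:** I turned it clockwise about 2.1 rad, which is within the stated range. It ran free at about 0.05 N m and met the seat near the end. The final torque was about 0.20–0.26 N m, inside the 0.15–0.30 band. Single torque readings are noisy by about 0.03 N m. I did not re-check the valve after letting go.
- **Shutter shut:** I slid it back to its front stop, felt at about 12 N. That is 84.8 mm of gripper travel against the stated 86 mm; the grip centre may have shifted a little on the rib. The final picture shows the well fully covered.
- **Surroundings:** By eye, the before and after pictures show the rack, jar, can and wrench unmoved. The largest wrist force I read was about 16 N, at the rear stop, and the arm ended clear of everything.

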